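# Collect the dice canisters and carry the caddy level

### The arm

A 6-joint arm with a two-finger parallel gripper is mounted at the origin on the work surface. World frame = base frame: x ahead of the robot, y to its left, z up, the work surface at z = 0. Lengths are in m, angles in rad, forces in N, time in s.
With the tool pointing down it reaches from about 0.35 to 0.925 m from the base axis. Payload 6.4 kg.
Tool frame: the origin (TCP) lies on the centre line of the jaws, within the pads' length; the fingertips stand manip.tips_ahead ahead of it and the grasp point (between the pads) lies 3 mm ahead of it (manip.tips_ahead is the distance from the TCP to the fingertips, in m); z points along the fingers, y is the line along which they close (so a half turn about z gives the same grasp; the last joint's range is limited). The gripper opens to 94 mm and grips with 3 to 60 N. Pads are 16 mm wide; open, the fingers measure 119 mm over their backs; the gripper's body (75 mm by 177 mm) begins 78 mm behind the grasp point.
Start: joints at [-1.463, 0.245, 1.558, -0, 1.339, -0.174], TCP at [0.181, -0.624, 0.227] pointing down, gripper open.
Joint ranges: [-3.13, 3.13], [-1.02, 2.26], [0.13, 2.54], [-0.95, 4.09], [0.21, 2.88], [-2.74, 2.74]. Speed limits (rad/s): [2.57, 2.57, 3.14, 3.14, 3.14, 3.14].

### API

Orientations are given as a unit quaternion [w, x, y, z].
In Python, from plant import get_obs, eyes, manip gives the robot as it stands.
- The arm moves only by the tool step_arm, never from a script. Its argument "increments" is a list of rows, each a list of 7 numbers: the turn, a rotation vector about the tool's x, y, z in rad, then the shift along the tool's x, y, z in cm, then the opening, from -1 (shut) to 1 (fully open). A call has 1 to 10 rows; each row shifts and turns the commanded pose from where the row before left it, along the tool's axes as they then stand; what a row does not reach is not made up. A row lasts 1/12 s, in which the tool goes at most 41.7 mm and 7.16 degrees, less where a joint would pass 70% of its speed; a pose out of reach is approached as far as the arm can. A call is refused whole if a number of a shift passes 4.17 or a number of a turn 0.125, either way. A call with a gripper value outside its range is refused whole. The fingers move at their own pace and stop on an object; the grip force is fixed at half the most. Time passes only in rows, so rows that do not move let the fingers close. It gives the time, the measured TCP pose, the force, the opening and the grip force at its end, in the units of the state.
- get_obs(): the state, without advancing time (a new reading comes with each control period).
- eyes.capture(name): name is "side" or "top"; returns a dict with "pixels" (384x512x3 uint8, red, green, blue), "camera_matrix" (3x3 intrinsics, pixels), "k1" (the pictures are not rectified: a ray, as slopes to the right and down, at radius r is drawn at 1 + k1 r^2 times it, then the intrinsics apply), "R" (3x3) and "t" (3): a world point X has camera coordinates R X + t. Camera axes: x right, y down, z forward; pixel columns grow to the right and rows downward; lengths in m; the calibration is good to about 2 mm. A picture is of the moment at which its call begins. There is no depth.
- manip.finish_job(): hands the job in; it is judged then, once.
The state is a dict: "t": time; "joints": joint angles; "qd": joint speeds; "tau": joint torques, N m; "tcp_pos": TCP position; "eef_rot": TCP orientation; "ft_force": force on the tool from outside, world axes, zero at the start; "ft_torque": the same for the moment, N m; "finger_gap": finger opening in m; "gripper_force": force on a finger pad.
Only numpy, scipy, OpenCV 4.12 (cv2) and the standard library are available. Lean on these libraries where they do the work, as an engineer would, in place of code of your own. Each camera call takes 0.05 s, during which the arm holds its last target. There are 200 camera calls.

### The job

Two small canisters of dice have dropped into the dispenser's catch tray: put one into each of the two pockets of the wooden carry caddy while it stands on the ledge, then lift the caddy by its middle handle about ten centimetres clear of the ledge and keep it steady and level in the air. Never tip the caddy, do not press the buzzer, and leave the black rook and the closed pine box where they stand. Finish while still holding the caddy up: do not put it down or let go.

Things in the scene. Friction and masses are not known exactly. Their poses are not given: they have to be found in the camera images.
- can_a_mid (a point): small clear square canister with a round black screw cap, dice sealed inside, about 70 g, lying flat in the catch tray. Square body 54 long x 34 wide x 34 high; the cap (31 diameter) adds 16 at the body's +x end. This point is the centre of the square body (17 above the tray floor while it lies); x runs along its length towards the cap, z up. Rigid, can be gripped firmly across the 34 width. Its twin is identical
- can_b_mid (a point): small clear square canister with a round black screw cap, dice sealed inside, about 70 g, lying flat in the catch tray. Square body 54 long x 34 wide x 34 high; the cap (31 diameter) adds 16 at the body's +x end. This point is the centre of the square body (17 above the tray floor while it lies); x runs along its length towards the cap, z up. Rigid, can be gripped firmly across the 34 width. Its twin is identical
- dispenser: grey dispenser, fixed. Origin: on the ledge under the middle of its open dark steel catch tray. Tray inside 150 (x) x 280 (y), floor 6 above the ledge, walls 5 thick, top 22 above the ledge. A chute leads from the tray's -y side to the machine, which spans y -395 to -215, x +-95 (front crank out to +120) and is 284 tall
- caddy: loose open pine carry caddy, 240 (x) x 140 (y), walls 6 thick and 42 high, floor 6 thick, 350 g (varies). Origin: centre of its underside, z up. A 14 thick cross board at x = 0 splits it into two pockets, each 107 (x) x 128 (y) inside, 6 above the underside at their floor. The middle 60 (y) of the board rises to 92 above the underside as a handle
- caddy_handle (a point): centre of the caddy's paddle handle, 75 above the caddy's underside: board 14 thick along the caddy's x, 60 wide along y, free from 42 to 92 above the underside; straight above the caddy's centre. Axes as the caddy's
- caddy_pocket_near (a point): middle of the floor of the caddy's -x pocket, 60 from the caddy's centre
- caddy_pocket_far (a point): middle of the floor of the caddy's +x pocket, 60 from the caddy's centre
- rook_mid (a point): bystander: loose black ceramic rook, 64 tall, 36 diameter at the foot; this point is half-way up
- buzzer_top (a point): bystander: centre of the top of the round button of a fixed steel buzzer (button 48 diameter)
- buzzer (a joint): travel of the buzzer's button in m: 0 up, 0.006 fully pressed
- pine_box: bystander: loose closed pine box with a steel toggle latch on its -y side, 180 (x) x 110 (y) x 69 tall, 900 g; origin: centre of its underside
There are look-alikes about, which are no part of the job. What is shaped like the part that bears can_a_mid but blue, turquoise or yellow is not meant.

How it is judged:
By the outcome, as a careful person would: the job done as asked, in the order asked, and still so for the second after the job is handed in, while the arm keeps its last pose, push and grip.
It also fails if it takes over 72 s, if anything falls off the work surface, if the arm or the gripper's body presses on something with over 40 N, if the wrist force passes 120 N, or if a joint passes its speed limit or range.

## Working session

There is one attempt and no reset: what is moved stays moved. The work goes in short steps, Python scripts to look and compute and a tool call to move; the robot and the scene stay as the last step left them, time stands still between calls to the robot, and variables do not carry over. Pictures are saved under pics/ and viewed, at most 10 in all, crops included, and the job is handed in when it is done.

Besides the shell and the picture viewer there is one more tool, called after "Emit:" by a JSON object that holds its "method" and its "body", one argument or row to a line. step_arm: Moves the arm, as the interface text tells. Its arguments: {"type":"object","properties":{"increments":{"type":"array"}},"required":["increments"]}

```bash
mkdir -p pics
cat > h.py <<'E'
import numpy as np, cv2
from plant import get_obs, eyes, manip
def cap(n,f=None):
    c=eyes.capture(n)
    if f: cv2.imwrite('pics/'+f,cv2.cvtColor(c['pixels'],cv2.COLOR_RGB2BGR))
    return c
def ray(c,u,v):
    K=np.array(c['camera_matrix']);k=c['k1']
    d=np.array([(u-K[0,2])/K[0,0],(v-K[1,2])/K[1,1]]);s=d.copy()
    for _ in range(30): s=d/(1+k*(s@s))
    R=np.array(c['R']);t=np.array(c['t'])
    return -R.T@t, R.T@np.array([s[0],s[1],1])
def onz(c,u,v,z):
    o,d=ray(c,u,v); return o+d*(z-o[2])/d[2]
def proj(c,X):
    p=np.array(c['R'])@X+np.array(c['t']);s=p[:2]/p[2];s=s*(1+c['k1']*(s@s));K=np.array(c['camera_matrix'])
    return K[0,0]*s[0]+K[0,2],K[1,1]*s[1]+K[1,2]
E
python3 - <<'E'
from h import *
import pickle
a=cap('top','top0.png');b=cap('side','side0.png')
pickle.dump((a,b),open('c0.pkl','wb'))
for c in(a,b): print((-np.array(c['R']).T@np.array(c['t'])).round(3),np.array(c['R']).round(2).tolist(),c['k1'])
o=get_obs();print(o, manip.tips_ahead)
E
```

```text
[0.337 0.091 1.216] [[0.0, -1.0, 0.0], [-0.99, -0.0, -0.17], [0.17, -0.0, -0.99]] 0.007273804895572349
[-0.137  1.181  1.27 ] [[-0.84, -0.55, 0.02], [-0.39, 0.57, -0.73], [0.39, -0.62, -0.69]] 0.02543744269876637
{'t': 0.1, 'joints': array([-1.46310892e+00,  2.45724376e-01,  1.55885169e+00, -4.11876878e-05,
        1.33869632e+00, -1.74093469e-01]), 'qd': array([-5.95131671e-04, -7.84221758e-06, -2.90229474e-03,  1.39352429e-03,
        1.00107878e-03,  1.85584581e-03]), 'tau': array([ 5.01257236e-04, -4.16916060e+01, -3.15525985e+01,  6.87512895e-02,
        3.09638295e-02, -5.60864873e-05]), 'tcp_pos': array([ 0.18068971, -0.6238719 ,  0.22648995]), 'eef_rot': array([-8.40065589e-04,  9.90090332e-01,  1.40429442e-01,  7.85428371e-06]), 'ft_force': array([ 0.08369346, -0.73655856, -0.13749399]), 'ft_torque': array([ 0.00730396,  0.0214844 , -0.02743245]), 'gripper_force': 0.0, 'finger_gap': 0.09428642061349225} 0.022
```

```bash
python3 -c "
import cv2
for n in('top0','side0'):
    cv2.imwrite(f'pics/{n}b.png',cv2.resize(cv2.imread(f'pics/{n}.png'),(800,600),interpolation=cv2.INTER_CUBIC))"
```

```text
(no output)
```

View pics/top0b.png

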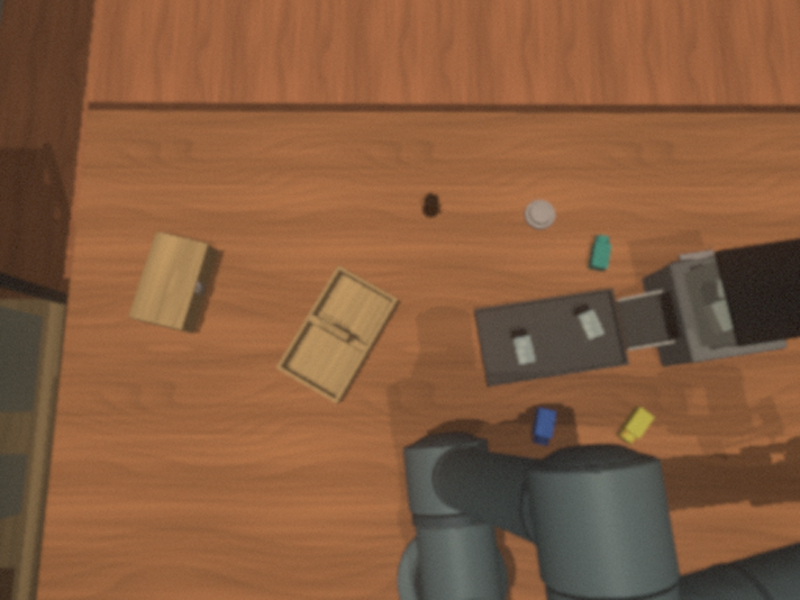

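View pics/side0b.png

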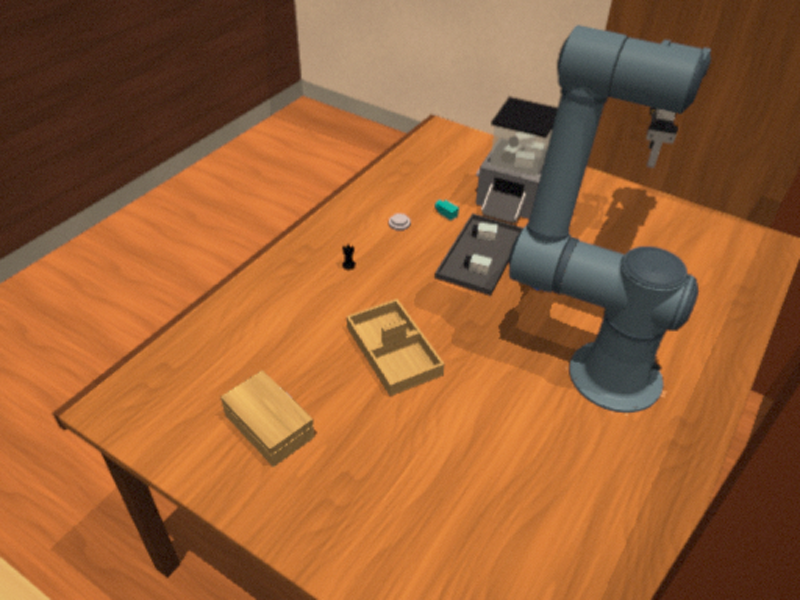

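The top view (800 px scale) shows the caddy at (338,335), the tray at (550,337), the rook at (431,205), the buzzer at (540,213) and the pine box at (172,281). 

There are five canister candidates: clear at (524,348), clear at (591,323), turquoise at (600,252), blue at (544,425) and yellow at (637,424). The two clear ones with black caps inside the tray fit the description, because the coloured ones are excluded. Next I measure them and confirm in a crop.

```bash
cat > m.py <<'E'
from h import *
import pickle
a,b=pickle.load(open('c0.pkl','rb'))
im=a['pixels'];hsv=cv2.cvtColor(im,cv2.COLOR_RGB2HSV)
s=.64
# cans: bright low-sat within tray region
m=((hsv[...,1]<60)&(hsv[...,2]>110)).astype(np.uint8)
roi=np.zeros_like(m);roi[int(285*s):int(388*s),int(475*s):int(618*s)]=1
n,l,st,ce=cv2.connectedComponentsWithStats(m*roi)
vis=im.copy()
for i in range(1,n):
    if st[i,4]<40: continue
    pts=cv2.findContours((l==i).astype(np.uint8),0,2)[0][0]
    r=cv2.minAreaRect(pts);bx=cv2.boxPoints(r);print('can',st[i,4],ce[i],r)
    w=[onz(a,u,v,.04)[:2].round(3) for u,v in bx];print(w,np.mean(w,0))
    cv2.polylines(vis,[bx.astype(int)],True,(255,0,0))
# black caps
# caddy: pine mask
m=((hsv[...,0]>=14)&(hsv[...,0]<=28)&(hsv[...,1]>60)).astype(np.uint8)
roi=np.zeros_like(m);roi[int(255*s):int(415*s),int(265*s):int(410*s)]=1
m=cv2.morphologyEx(m*roi,cv2.MORPH_CLOSE,np.ones((5,5)))
c=max(cv2.findContours(m,0,2)[0],key=cv2.contourArea)
r=cv2.minAreaRect(c);bx=cv2.boxPoints(r)
w=np.array([onz(a,u,v,.042)[:2] for u,v in bx]);print('caddy',r,bx.round(1).tolist(),w.round(3).tolist(),w.mean(0))
print([np.linalg.norm(w[i]-w[(i+1)%4]).round(3) for i in range(4)])
cv2.polylines(vis,[bx.astype(int)],True,(255,0,0))
# tray
for n_,p in dict(tray=(475,310),tray2=(612,290),tray3=(626,362),tray4=(488,384)).items(): print(n_,onz(a,p[0]*s,p[1]*s,.022).round(3))
for n_,p,z in (('rook',(431,205),.05),('buzz',(540,213),.03),('box',(172,281),.069),('handle',(343,329),.092)): print(n_,onz(a,p[0]*s,p[1]*s,z).round(3))
v=cv2.resize(vis[155:275,165:415],(800,384),interpolation=cv2.INTER_CUBIC)
cv2.imwrite('pics/crop1.png',v[...,::-1])
E
python3 m.py
```

```text
can 194 [378.11340206 207.44329897] ((378.0999755859375, 207.7000274658203), (17.441329956054688, 11.180338859558105), 63.43495178222656)
[array([ 0.507, -0.255]), array([ 0.523, -0.287]), array([ 0.473, -0.309]), array([ 0.457, -0.277])] [ 0.49  -0.282]
can 193 [335.34715026 223.67875648] ((335.29412841796875, 223.676513671875), (16.97749137878418, 11.399173736572266), 75.96376037597656)
[array([ 0.461, -0.122]), array([ 0.47 , -0.157]), array([ 0.418, -0.168]), array([ 0.409, -0.134])] [ 0.4395  -0.14525]
caddy ((216.24998474121094, 213.75), (48.534095764160156, 79.23234558105469), 30.963756561279297) [[175.10000610351562, 235.1999969482422], [215.8000030517578, 167.3000030517578], [257.3999938964844, 192.3000030517578], [216.6999969482422, 260.20001220703125]] [[0.403, 0.354], [0.619, 0.232], [0.538, 0.099], [0.326, 0.223]] [0.47167905 0.22689109]
[np.float64(0.249), np.float64(0.156), np.float64(0.246), np.float64(0.151)]
tray [ 0.522 -0.051  0.022]
tray2 [ 0.564 -0.335  0.022]
tray3 [ 0.416 -0.355  0.022]
tray4 [ 0.371 -0.074  0.022]
rook [0.738 0.039 0.05 ]
buzz [ 0.728 -0.191  0.03 ]
box [0.572 0.556 0.069]
handle [0.474 0.212 0.092]
```

View pics/crop1.png

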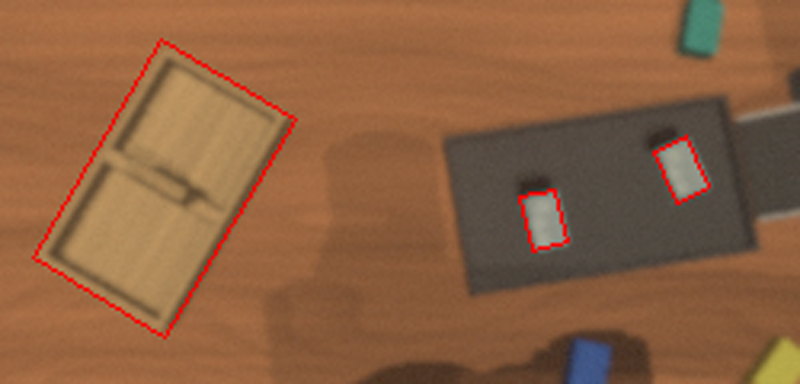

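The crop confirms the two clear, black-capped canisters in the tray, with A at (545,220) and B at (683,170) in crop pixels. The boxes fit both the bodies and the caddy. Next I raise the arm and travel to above A.

Emit:
{"method": "step_arm", "body": {
  "increments": [
    [0,0,0,0,0,-3.5,0.3],
    [0,0,0.071,0,0,-3.5,0.3],
    [0,0,0,0,0,-3.5,0.3],
    [0,0,0,2.52,-2.96,0,0.3],
    [0,0,0,2.52,-2.96,0,0.3],
    [0,0,0,2.52,-2.96,0,0.3],
    [0,0,0,2.52,-2.96,0,0.3],
    [0,0,0,2.52,-2.96,0,0.3],
    [0,0,0,2.52,-2.96,0,0.3],
    [0,0,0,2.52,-2.96,0,0.3]
  ]
}}

```text
t: 0.93
tcp_pos: [0.3103, -0.3829, 0.332]
eef_rot: [-0.0, 0.994, 0.105, -0.0]
ft_force: [0.4, 0.6, -0.1]
finger_gap: 0.0613
gripper_force: 0.0
```

Emit:
{"method": "step_arm", "body": {
  "increments": [
    [0,0,0,2.52,-2.96,0,0.3],
    [0,0,0,2.52,-2.96,0,0.3],
    [0,0,0,2.52,-2.96,0,0.3],
    [0,0,0,2.52,-2.96,0,0.3],
    [0,0,0,2.52,-2.96,0,0.3],
    [0,0,0,2.52,-2.96,0,0.3],
    [0,0,0,2.52,-2.96,0,0.3],
    [0,0,0,0,0,0,0.3],
    [0,0,0,0,0,0,0.3]
  ]
}}

```text
t: 1.68
tcp_pos: [0.4394, -0.1436, 0.3321]
eef_rot: [-0.0, 0.994, 0.107, -0.0]
ft_force: [0.3, -0.6, -0.4]
finger_gap: 0.0612
gripper_force: 0.0
```

```bash
cat >> h.py <<'E'
def state():
    o=get_obs();w,x,y,z=o['eef_rot']
    from scipy.spatial.transform import Rotation as Ro
    R=Ro.from_quat([x,y,z,w]).as_matrix();return o,R
def plan(tgt,deg,R=None,p=None):
    "turn (rotvec tool) first, then shift in tool axes (cm)"
    from scipy.spatial.transform import Rotation as Ro
    o,R0=state();p=o['tcp_pos'];h=np.radians(deg)
    Rt=np.array([[np.cos(h),np.sin(h),0],[np.sin(h),-np.cos(h),0],[0,0,-1]])
    print('t',round(o['t'],2),'pos',p.round(4),'head',np.degrees(np.arctan2(R0[1,0],R0[0,0])).round(1),'tilt',R0[:,2].round(3),'gap',round(o['finger_gap'],4),'gf',o['gripper_force'],'F',o['ft_force'].round(1))
    print(' turn',Ro.from_matrix(R0.T@Rt).as_rotvec().round(3),'shift cm',(Rt.T@(np.array(tgt)-p)*100).round(2))
E
python3 - <<'E'
from h import *
c=cap('top','top1.png');c2=cap('side','side1.png')
plan([.440,-.145,.033],12)
E
```

```text
t 1.78 pos [ 0.4388 -0.1457  0.3321] head 12.1 tilt [-0.001 -0.    -1.   ] gap 0.0607 gf 0.0 F [-0.2 -0.6 -0.1]
 turn [-0.     0.001  0.001] shift cm [ 0.14 -0.04 29.91]
```

Run:
```python
from h import *
import pickle
a,b=pickle.load(open('c0.pkl','rb'))
for X in ([.44,-.145,.023],[.49,-.282,.023]):
    u,v=proj(b,np.array(X)); print('pred side',u,v)
im=b['pixels'];hsv=cv2.cvtColor(im,cv2.COLOR_RGB2HSV);m=((hsv[...,1]<70)&(hsv[...,2]>110)).astype(np.uint8)
m[:138]=0;m[180:]=0;m[:,:295]=0;m[:,325:]=0
n,l,st,ce=cv2.connectedComponentsWithStats(m)
for i in range(1,n): print(st[i],ce[i],onz(b,*ce[i],.027).round(3))
```

```text
pred side 306.86661029773785 169.260767501978
pred side 311.6599791140392 148.34210534176722
[306 142  13  12 123] [311.61788618 146.95121951] [ 0.493 -0.286  0.027]
[301 162  14  14 136] [307.33088235 167.91911765] [ 0.441 -0.149  0.027]
```

Emit:
{"method": "step_arm", "body": {
  "increments": [
    [0,0,0,0.1,0,4,0.3],
    [0,0,0,0,0,4,0.3],
    [0,0,0,0,0,4,0.3],
    [0,0,0,0,0,4,0.3],
    [0,0,0,0,0,4,0.3],
    [0,0,0,0,0,2,0.3],
    [0,0,0,0,0,0,0.3]
  ]
}}

```text
t: 2.37
tcp_pos: [0.4358, -0.1445, 0.1072]
eef_rot: [-0.003, 0.995, 0.104, -0.004]
ft_force: [-0.4, -0.4, 0.1]
finger_gap: 0.061
gripper_force: 0.0
```

Run:
```python
from h import *
c=cap('side','side2.png');c2=cap('top','top2.png')
s=cv2.resize(c['pixels'][110:200,260:360],(400,360),interpolation=3);t=cv2.resize(c2['pixels'][170:260,290:390],(400,360),interpolation=3)
cv2.imwrite('pics/g1.png',np.hstack([s,t])[...,::-1])
plan([.440,-.145,.033],12)
```

```text
t 2.47 pos [ 0.4396 -0.1463  0.1126] head 11.9 tilt [-0.001  0.    -1.   ] gap 0.0611 gf 0.0 F [ 0.3 -0.8  0.4]
 turn [-0.     0.001 -0.001] shift cm [ 0.06 -0.12  7.96]
```

View pics/g1.png

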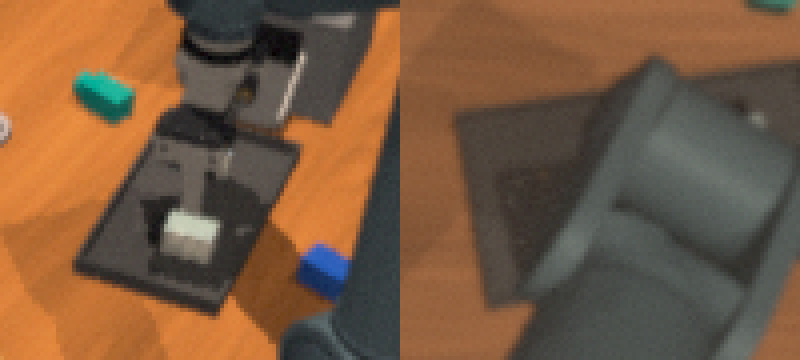

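The gripper stands directly above canister A (side part, (190,235)), with the fingers on either side. I descend and close.

Emit:
{"method": "step_arm", "body": {
  "increments": [
    [0,0,0,0,0,2,0.3],
    [0,0,0,0,0,2,0.3],
    [0,0,0,0,0,2,0.3],
    [0,0,0,0,0,1.4,0.3],
    [0,0,0,0,0,0.4,0.3],
    [0,0,0,0,0,0,0.3],
    [0,0,0,0,0,0,-1],
    [0,0,0,0,0,0,-1],
    [0,0,0,0,0,0,-1],
    [0,0,0,0,0,0,-1]
  ]
}}

```text
t: 3.3
tcp_pos: [0.4407, -0.1455, 0.0355]
eef_rot: [0.001, 0.994, 0.105, 0.001]
ft_force: [-0.7, -0.6, -0.3]
finger_gap: 0.0382
gripper_force: 0.0
```

Run:
```python
from h import *
e=np.array([.870,-.492]);c=np.array([.472,.227])
plan([.440,-.145,.2],12)
f=c+.056*e;n=c-.064*e
print(f,n)
plan([*f,.2],-29.5); plan([*n,.2],-29.5)
```

```text
t 3.3 pos [ 0.4407 -0.1455  0.0355] head 12.1 tilt [ 0.002 -0.001 -1.   ] gap 0.0382 gf 0.0 F [-0.7 -0.6 -0.3]
 turn [ 0.001 -0.001  0.001] shift cm [ -0.06  -0.07 -16.45]
[0.52072  0.199448] [0.41632  0.258488]
t 3.3 pos [ 0.4407 -0.1455  0.0355] head 12.1 tilt [ 0.002 -0.001 -1.   ] gap 0.0382 gf 0.0 F [-0.7 -0.6 -0.3]
 turn [ 0.001 -0.002  0.726] shift cm [-10.03 -33.97 -16.45]
t 3.3 pos [ 0.4407 -0.1455  0.0355] head 12.1 tilt [ 0.002 -0.001 -1.   ] gap 0.0382 gf 0.0 F [-0.7 -0.6 -0.3]
 turn [ 0.001 -0.002  0.726] shift cm [-22.02 -33.96 -16.45]
```

Emit:
{"method": "step_arm", "body": {
  "increments": [
    [0,0,0,0,0,0,-1],
    [0,0,0,0,0,0,-1],
    [0,0,0,0,0,0,-1],
    [0,0,0,0,0,-1.5,-1],
    [0,0,0,0,0,-3.5,-1],
    [0,0,0,0,0,-4,-1],
    [0,0,0,0,0,-4,-1],
    [0,0,0,0,0,-2,-1],
    [0,0,0,0,0,0,-1]
  ]
}}

```text
t: 4.05
tcp_pos: [0.4428, -0.1467, 0.19]
eef_rot: [0.003, 0.994, 0.105, 0.004]
ft_force: [-1.1, -0.5, -1.2]
finger_gap: 0.0337
gripper_force: 30.0
```

Run:
```python
from h import *
plan([.5207,.1994,.185],-29.5)
```

```text
t 4.05 pos [ 0.4428 -0.1467  0.19  ] head 12.1 tilt [ 0.009 -0.005 -1.   ] gap 0.0337 gf 29.99775230884552 F [-1.1 -0.5 -1.2]
 turn [ 0.004 -0.01   0.726] shift cm [-10.26 -33.96   0.5 ]
```

Emit:
{"method": "step_arm", "body": {
  "increments": [
    [0,0,0.104,0,0,0,-1],
    [0,0,0.104,0,0,0,-1],
    [0,0,0.104,0,0,0,-1],
    [0,0,0.104,0,0,0,-1],
    [0,0,0.104,0,0,0,-1],
    [0,0,0.104,0,0,0,-1],
    [0,0,0.104,0,0,0,-1],
    [0,0,0,0,0,0,-1]
  ]
}}

```text
t: 4.72
tcp_pos: [0.4391, -0.1445, 0.1826]
eef_rot: [-0.001, 0.967, -0.257, -0.002]
ft_force: [0.0, 0.2, -1.0]
finger_gap: 0.0336
gripper_force: 30.0
```

Emit:
{"method": "step_arm", "body": {
  "increments": [
    [0,0,0,-1,-3.4,0,-1],
    [0,0,0,-1,-3.4,0,-1],
    [0,0,0,-1,-3.4,0,-1],
    [0,0,0,-1,-3.4,0,-1],
    [0,0,0,-1,-3.4,0,-1],
    [0,0,0,-1,-3.4,0,-1],
    [0,0,0,-1,-3.4,0,-1],
    [0,0,0,-1,-3.4,0,-1],
    [0,0,0,-1,-3.4,0,-1],
    [0,0,0,-1,-3.4,0,-1]
  ]
}}

```text
t: 5.55
tcp_pos: [0.5205, 0.2017, 0.183]
eef_rot: [0.0, 0.967, -0.254, -0.001]
ft_force: [1.0, 0.0, -1.2]
finger_gap: 0.0335
gripper_force: 30.0
```

Emit:
{"method": "step_arm", "body": {
  "increments": [
    [0,0,0,0,0,0,-1],
    [0,0,0,0,0,0,-1],
    [0,0,0,0,0,0,-1]
  ]
}}

```text
t: 5.8
tcp_pos: [0.5205, 0.1996, 0.1832]
eef_rot: [0.001, 0.967, -0.255, -0.001]
ft_force: [-0.2, 1.1, -0.1]
finger_gap: 0.034
gripper_force: 30.0
```

Run:
```python
from h import *
plan([.5207,.1994,.036],-29.5)
c=cap('side','side3.png');c2=cap('top','top3.png')
s=cv2.resize(c['pixels'][130:270,200:340],(400,400),interpolation=3);t=cv2.resize(c2['pixels'][150:290,150:290],(400,400),interpolation=3)
cv2.imwrite('pics/g2.png',np.hstack([s,t])[...,::-1])
```

```text
t 5.8 pos [0.5205 0.1996 0.1832] head -29.5 tilt [-0.002 -0.001 -1.   ] gap 0.034 gf 29.997619092464447 F [-0.2  1.1 -0.1]
 turn [ 0.002  0.002 -0.   ] shift cm [ 0.03  0.   14.72]
```

View pics/g2.png

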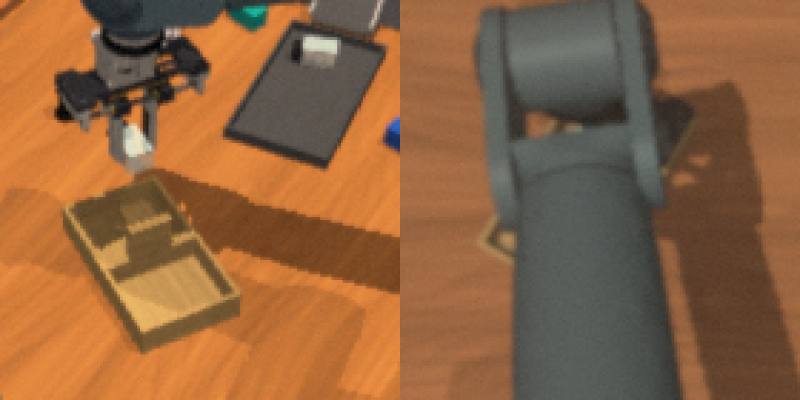

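The can hangs over the far pocket, as seen in the side part at (135,150), and the caddy is undisturbed. I lower it, release it and rise.

Emit:
{"method": "step_arm", "body": {
  "increments": [
    [0,0,0,0,0,3,-1],
    [0,0,0,0,0,3,-1],
    [0,0,0,0,0,3,-1],
    [0,0,0,0,0,2,-1],
    [0,0,0,0,0,1.5,-1],
    [0,0,0,0,0,1,-1],
    [0,0,0,0,0,0.8,-1],
    [0,0,0,0,0,0.4,-1],
    [0,0,0,0,0,0,-1],
    [0,0,0,0,0,0,-1]
  ]
}}

```text
t: 6.73
tcp_pos: [0.5219, 0.1998, 0.0382]
eef_rot: [-0.0, 0.967, -0.256, 0.001]
ft_force: [0.3, -0.0, -0.8]
finger_gap: 0.034
gripper_force: 30.0
```

Emit:
{"method": "step_arm", "body": {
  "increments": [
    [0,0,0,0,0,0,0.1],
    [0,0,0,0,0,0,0.1],
    [0,0,0,0,0,0,0.1],
    [0,0,0,0,0,0,0.1],
    [0,0,0,0,0,-2,0.1],
    [0,0,0,0,0,-3.5,0.1],
    [0,0,0,0,0,-4,0.1],
    [0,0,0,0,0,-4,0.2],
    [0,0,0,0,0,-1.5,0.3],
    [0,0,0,0,0,0,0.3]
  ]
}}

```text
t: 7.57
tcp_pos: [0.5243, 0.2005, 0.1933]
eef_rot: [-0.002, 0.967, -0.256, 0.005]
ft_force: [-0.1, 0.0, -0.1]
finger_gap: 0.061
gripper_force: 0.0
```

Run:
```python
from h import *
plan([.491,-.284,.185],24)
cap('side','side4.png');cap('top','top4.png')
```

```text
t 7.57 pos [0.5243 0.2005 0.1933] head -29.6 tilt [ 0.01   0.002 -1.   ] gap 0.061 gf 0.0 F [-0.1  0.  -0.1]
 turn [-0.002 -0.011 -0.936] shift cm [-22.75  42.91   0.83]
```

Emit:
{"method": "step_arm", "body": {
  "increments": [
    [0,0,-0.117,0,0,0,0.3],
    [0,0,-0.117,0,0,0,0.3],
    [0,0,-0.117,0,0,0,0.3],
    [0,0,-0.117,0,0,0,0.3],
    [0,0,-0.117,0,0,0,0.3],
    [0,0,-0.117,0,0,0,0.3],
    [0,0,-0.117,0,0,0,0.3],
    [0,0,-0.117,0,0,0,0.3]
  ]
}}

```text
t: 8.33
tcp_pos: [0.5195, 0.1995, 0.1842]
eef_rot: [-0.0, 0.978, 0.211, -0.003]
ft_force: [-0.7, 0.8, 0.7]
finger_gap: 0.0611
gripper_force: 0.0
```

Emit:
{"method": "step_arm", "body": {
  "increments": [
    [0,0,0,-1.75,3.3,0,0.3],
    [0,0,0,-1.75,3.3,0,0.3],
    [0,0,0,-1.75,3.3,0,0.3],
    [0,0,0,-1.75,3.3,0,0.3],
    [0,0,0,-1.75,3.3,0,0.3],
    [0,0,0,-1.75,3.3,0,0.3],
    [0,0,0,-1.75,3.3,0,0.3],
    [0,0,0,-1.75,3.3,0,0.3],
    [0,0,0,-1.75,3.3,0,0.3],
    [0,0,0,-1.75,3.3,0,0.3]
  ]
}}

```text
t: 9.17
tcp_pos: [0.4937, -0.1737, 0.1845]
eef_rot: [-0.002, 0.978, 0.208, -0.002]
ft_force: [0.1, -0.3, 0.1]
finger_gap: 0.0611
gripper_force: 0.0
```

Emit:
{"method": "step_arm", "body": {
  "increments": [
    [0,0,0,-1.75,3.3,0,0.3],
    [0,0,0,-1.75,3.3,0,0.3],
    [0,0,0,-1.75,3.3,0,0.3],
    [0,0,0,0,0,0,0.3],
    [0,0,0,0,0,0,0.3],
    [0,0,0,0,0,0,0.3]
  ]
}}

```text
t: 9.67
tcp_pos: [0.4869, -0.2834, 0.1851]
eef_rot: [-0.002, 0.978, 0.208, -0.001]
ft_force: [0.1, 0.8, 0.9]
finger_gap: 0.0613
gripper_force: 0.0
```

Run:
```python
from h import *
plan([.491,-.284,.034],24)
c=cap('side','side5.png');c2=eyes.capture('top')
# check caddy+can A now in top view, gripper away
s=cv2.resize(c['pixels'][100:200,250:350],(400,400),interpolation=3);t=cv2.resize(c2['pixels'][150:275,155:280],(400,400),interpolation=3)
import pickle;pickle.dump((c2,c),open('c5.pkl','wb'))
cv2.imwrite('pics/g3.png',np.hstack([s,t])[...,::-1])
```

```text
t 9.67 pos [ 0.4869 -0.2834  0.1851] head 24.0 tilt [-0.003  0.003 -1.   ] gap 0.0613 gf 0.0 F [0.1 0.8 0.9]
 turn [-0.004  0.001 -0.   ] shift cm [ 0.35  0.23 15.11]
```

View pics/g3.png

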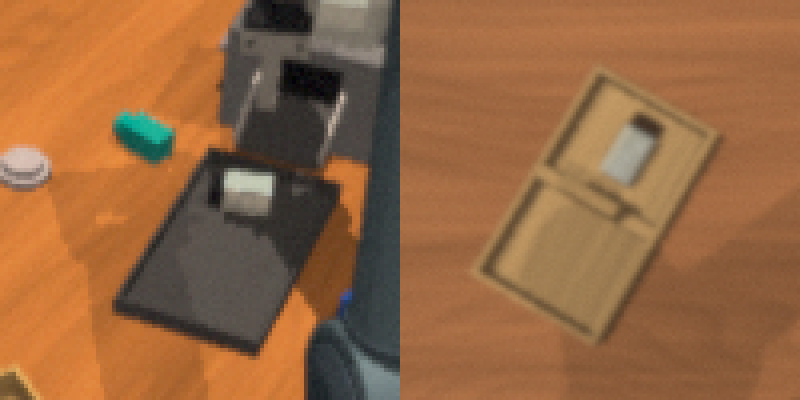

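Run:
```python
from h import *
import pickle
c2,c=pickle.load(open('c5.pkl','rb'))
for z in (.163,.26):print(proj(c,np.array([.487,-.283,z])))
print(proj(c,np.array([.49,-.283,.023])))
s=cv2.resize(c['pixels'][0:200,200:460],(780,600),interpolation=3)
cv2.imwrite('pics/g4.png',s[...,::-1])
```

```text
(np.float64(315.95138951319797), np.float64(122.57704941387703))
(np.float64(318.66841856223795), np.float64(103.02427940807662))
(np.float64(311.76562900425154), np.float64(148.22649115434317))
```

View pics/g4.png

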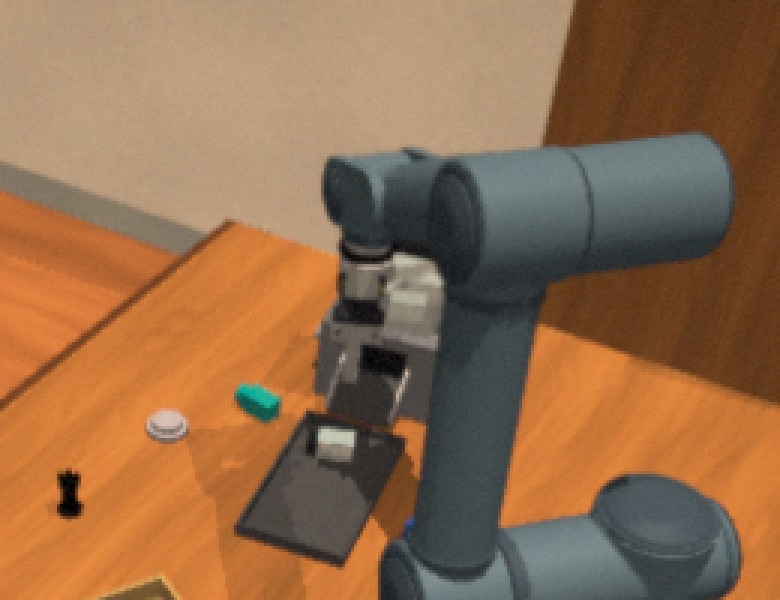

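The gripper hangs over canister B, with the body at (365,290) and fingers just left of the chute at (348,370). I descend in two stages.

Emit:
{"method": "step_arm", "body": {
  "increments": [
    [0,0,0,0.35,0.1,3,0.3],
    [0,0,0,0,0,3,0.3],
    [0,0,0,0,0,3,0.3],
    [0,0,0,0,0,2,0.3],
    [0,0,0,0,0,1.5,0.3],
    [0,0,0,0,0,1,0.3],
    [0,0,0,0,0,1,0.3],
    [0,0,0,0,0,0.5,0.3],
    [0,0,0,0,0,0,0.3],
    [0,0,0,0,0,0,0.3]
  ]
}}

```text
t: 10.6
tcp_pos: [0.4919, -0.2841, 0.038]
eef_rot: [0.0, 0.978, 0.208, 0.0]
ft_force: [0.6, 1.1, 0.0]
finger_gap: 0.061
gripper_force: 0.0
```

Emit:
{"method": "step_arm", "body": {
  "increments": [
    [0,0,0,0,0,0,-1],
    [0,0,0,0,0,0,-1],
    [0,0,0,0,0,0,-1],
    [0,0,0,0,0,0,-1],
    [0,0,0,0,0,0,-1],
    [0,0,0,0,0,0,-1],
    [0,0,0,0,0,0,-1],
    [0,0,0,0,0,0,-1]
  ]
}}

```text
t: 11.27
tcp_pos: [0.4916, -0.2843, 0.0378]
eef_rot: [0.0, 0.978, 0.208, 0.0]
ft_force: [-0.8, 0.3, 3.0]
finger_gap: 0.034
gripper_force: 29.9
```

Emit:
{"method": "step_arm", "body": {
  "increments": [
    [0,0,0,0,0,-2,-1],
    [0,0,0,0,0,-4,-1],
    [0,0,0,0,0,-4,-1],
    [0,0,0,0,0,-4,-1],
    [0,0,0,0,0,-1.5,-1],
    [0,0,0,0,0,0,-1],
    [0,0,0,0,0,0,-1]
  ]
}}

```text
t: 11.85
tcp_pos: [0.4914, -0.2841, 0.1924]
eef_rot: [0.0, 0.978, 0.208, 0.0]
ft_force: [0.3, 0.5, -0.9]
finger_gap: 0.0338
gripper_force: 29.9
```

Run:
```python
from h import *
plan([.4163,.2585,.19],-29.5)
```

```text
t 11.85 pos [ 0.4914 -0.2841  0.1924] head 24.0 tilt [ 0.001 -0.    -1.   ] gap 0.0338 gf 29.932188391685486 F [ 0.3  0.5 -0.9]
 turn [ 0.    -0.001  0.934] shift cm [-33.26 -43.52   0.24]
```

Emit:
{"method": "step_arm", "body": {
  "increments": [
    [0,0,0.1168,0,0,0,-1],
    [0,0,0.1168,0,0,0,-1],
    [0,0,0.1168,0,0,0,-1],
    [0,0,0.1168,0,0,0,-1],
    [0,0,0.1168,0,0,0,-1],
    [0,0,0.1168,0,0,0,-1],
    [0,0,0.1168,0,0,0,-1],
    [0,0,0.1168,0,0,0,-1]
  ]
}}

```text
t: 12.52
tcp_pos: [0.4899, -0.2828, 0.1886]
eef_rot: [-0.001, 0.966, -0.258, -0.003]
ft_force: [-0.1, -0.3, -1.3]
finger_gap: 0.0335
gripper_force: 29.9
```

Emit:
{"method": "step_arm", "body": {
  "increments": [
    [0,0,0,-2.22,-2.9,0,-1],
    [0,0,0,-2.22,-2.9,0,-1],
    [0,0,0,-2.22,-2.9,0,-1],
    [0,0,0,-2.22,-2.9,0,-1],
    [0,0,0,-2.22,-2.9,0,-1],
    [0,0,0,-2.22,-2.9,0,-1],
    [0,0,0,-2.22,-2.9,0,-1],
    [0,0,0,-2.22,-2.9,0,-1],
    [0,0,0,-2.22,-2.9,0,-1],
    [0,0,0,-2.22,-2.9,0,-1]
  ]
}}

```text
t: 13.35
tcp_pos: [0.4388, 0.0794, 0.1893]
eef_rot: [0.0, 0.967, -0.255, -0.003]
ft_force: [0.3, -0.3, -0.2]
finger_gap: 0.0337
gripper_force: 29.9
```

Emit:
{"method": "step_arm", "body": {
  "increments": [
    [0,0,0,-2.22,-2.9,0,-1],
    [0,0,0,-2.22,-2.9,0,-1],
    [0,0,0,-2.22,-2.9,0,-1],
    [0,0,0,-2.22,-2.9,0,-1],
    [0,0,0,-2.22,-2.9,0,-1],
    [0,0,0,0,0,0,-1],
    [0,0,0,0,0,0,-1],
    [0,0,0,0,0,0,-1]
  ]
}}

```text
t: 14.02
tcp_pos: [0.415, 0.2579, 0.19]
eef_rot: [0.001, 0.967, -0.255, -0.002]
ft_force: [-0.0, -0.0, -0.1]
finger_gap: 0.034
gripper_force: 29.9
```

Run:
```python
from h import *
plan([.4163,.2585,.040],-29.5)
```

```text
t 14.02 pos [0.415  0.2579 0.19  ] head -29.5 tilt [-0.004 -0.002 -1.   ] gap 0.034 gf 29.932008683681488 F [-0.  -0.  -0.1]
 turn [ 0.004  0.003 -0.   ] shift cm [ 0.09 -0.12 15.  ]
```

Emit:
{"method": "step_arm", "body": {
  "increments": [
    [0,0,0,0,0,3,-1],
    [0,0,0,0,0,3,-1],
    [0,0,0,0,0,3,-1],
    [0,0,0,0,0,2,-1],
    [0,0,0,0,0,1.5,-1],
    [0,0,0,0,0,1,-1],
    [0,0,0,0,0,1,-1],
    [0,0,0,0,0,0.4,-1],
    [0,0,0,0,0,0,-1],
    [0,0,0,0,0,0,-1]
  ]
}}

```text
t: 14.85
tcp_pos: [0.4168, 0.2585, 0.044]
eef_rot: [-0.0, 0.967, -0.255, 0.0]
ft_force: [-0.2, 0.7, -0.3]
finger_gap: 0.0339
gripper_force: 29.9
```

Emit:
{"method": "step_arm", "body": {
  "increments": [
    [0,0,0,0,0,0,0.1],
    [0,0,0,0,0,0,0.1],
    [0,0,0,0,0,0,0.1],
    [0,0,0,0,0,0,0.1],
    [0,0,0,0,0,-2,0.1],
    [0,0,0,0,0,-3.5,0.1],
    [0,0,0,0,0,-4,0.1],
    [0,0,0,0,0,-4,0.1],
    [0,0,0,0,0,-1.5,0.1],
    [0,0,0,0,0,0,0.1]
  ]
}}

```text
t: 15.68
tcp_pos: [0.4191, 0.2597, 0.199]
eef_rot: [-0.003, 0.967, -0.255, 0.004]
ft_force: [0.6, -0.7, -0.4]
finger_gap: 0.052
gripper_force: 0.0
```

Emit:
{"method": "step_arm", "body": {
  "increments": [
    [0,0,-0.12,0,0,0,0.1],
    [0,0,-0.12,0,0,0,0.1],
    [0,0,-0.12,0,0,0,0.1],
    [0,0,-0.12,0,0,0,0.1],
    [0,0,-0.12,0,4,0,0.1],
    [0,0,-0.12,0,4,0,0.1],
    [0,0,-0.12,0,4,0,0.1],
    [0,0,-0.12,0,4,0,0.1],
    [0,0,-0.12,0,4,0,0.1],
    [0,0,-0.12,0,4,0,0.1]
  ]
}}

```text
t: 16.52
tcp_pos: [0.465, 0.0513, 0.1918]
eef_rot: [-0.001, 0.953, 0.303, -0.001]
ft_force: [1.2, -0.2, -0.8]
finger_gap: 0.0514
gripper_force: 0.0
```

Emit:
{"method": "step_arm", "body": {
  "increments": [
    [0,0,-0.12,0,4,0,0.1],
    [0,0,-0.12,0,4,0,0.1],
    [0,0,-0.13,0,0,0,0.1]
  ]
}}

```text
refused, turn out of range in row 3
```

Emit:
{"method": "step_arm", "body": {
  "increments": [
    [0,0,-0.12,0,4,0,0.1],
    [0,0,-0.12,0,4,0,0.1],
    [0,0,-0.1,0,4,0,0.1],
    [0,0,0,0,0,0,0.1],
    [0,0,0,0,0,0,0.1]
  ]
}}

```text
t: 16.93
tcp_pos: [0.5455, -0.0373, 0.1912]
eef_rot: [-0.001, 0.89, 0.456, -0.001]
ft_force: [-0.4, 0.2, -0.2]
finger_gap: 0.0518
gripper_force: 0.0
```

```bash
cat > m2.py <<'E'
from h import *
a=cap('top','top6.png');b=cap('side','side6.png')
im=a['pixels'];hsv=cv2.cvtColor(im,cv2.COLOR_RGB2HSV)
m=((hsv[...,0]>=14)&(hsv[...,0]<=28)&(hsv[...,1]>60)).astype(np.uint8)
roi=np.zeros_like(m);roi[163:266,170:262]=1
c=max(cv2.findContours(m*roi,0,2)[0],key=cv2.contourArea)
r=cv2.minAreaRect(cv2.convexHull(c));bx=cv2.boxPoints(r)
w=np.array([onz(a,u,v,.042)[:2] for u,v in bx]);e=[w[i]-w[(i+1)%4] for i in range(4)]
print('caddy',w.round(3).tolist(),w.mean(0).round(4),[np.linalg.norm(x).round(3) for x in e],[np.degrees(np.arctan2(x[1],x[0])).round(1) for x in e])
ctr=w.mean(0);plan([*ctr,.19],60.5)
t=cv2.resize(im[160:270,165:265],(400,440),interpolation=3);s=b['pixels']
u,v=map(int,proj(b,np.array([*ctr,.05])));print('side handle top pred',proj(b,np.array([*ctr,.092])),'crop origin',u-45,v-50)
s=cv2.resize(s[v-50:v+60,u-45:u+55],(400,440),interpolation=3)
cv2.imwrite('pics/g5.png',np.hstack([s,t])[...,::-1])
E
python3 m2.py
```

```text
caddy [[0.403, 0.354], [0.62, 0.23], [0.539, 0.097], [0.327, 0.224]] [0.4723 0.2262] [np.float64(0.25), np.float64(0.156), np.float64(0.247), np.float64(0.151)] [np.float64(150.4), np.float64(58.5), np.float64(-30.8), np.float64(-120.5)]
t 17.03 pos [ 0.5446 -0.0356  0.192 ] head 54.4 tilt [-0.003  0.001 -1.   ] gap 0.0517 gf 0.0 F [ 0.6 -0.6 -0.5]
 turn [-0.003  0.001 -0.106] shift cm [ 19.23 -19.18   0.2 ]
side handle top pred (np.float64(252.2981619099904), np.float64(207.1303622268524)) crop origin 207 164
```

View pics/g5.png

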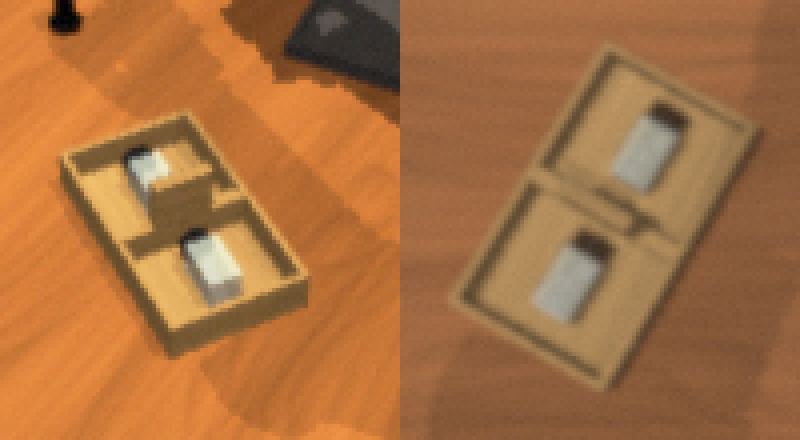

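Both canisters lie flat, one per pocket (top part (650,150) and (572,278)), with the handle free between them. I check the caddy centre against the side-view corners before gripping.

```bash
cat > m3.py <<'E'
from h import *
import pickle
b=pickle.load(open('c5.pkl','rb'))[1]
a=pickle.load(open('c5.pkl','rb'))[0]
f=lambda x,y:(207+x/4,164+y/4)
P=[onz(b,*f(*p),.042)[:2] for p in((62,155),(190,112),(308,272),(168,330))]
print('side rim',np.round(P,3).tolist(),np.mean(P,0).round(4))
print('side handle top',onz(b,*f(181,184),.092).round(4))
g=lambda x,y:(165+(x-400)/4,160+y/4)
P=[onz(a,*g(*p),.042)[:2] for p in((606,42),(762,128),(608,388),(452,300))]
print('top rim',np.round(P,3).tolist(),np.mean(P,0).round(4))
P=[onz(a,*g(*p),.042)[:2] for p in((530,175),(685,250))];print('board ends',np.mean(P,0))
E
python3 m3.py
```

```text
side rim [[0.605, 0.231], [0.537, 0.112], [0.335, 0.225], [0.403, 0.351]] [0.4699 0.2295]
side handle top [0.4645 0.2383 0.092 ]
top rim [[0.609, 0.23], [0.539, 0.105], [0.336, 0.222], [0.403, 0.345]] [0.4719 0.2254]
board ends [0.47185653 0.22584712]
```

Run:
```python
from h import *
plan([.471,.227,.19],60)
```

```text
t 17.03 pos [ 0.5446 -0.0356  0.192 ] head 54.4 tilt [-0.003  0.001 -1.   ] gap 0.0517 gf 0.0 F [ 0.6 -0.6 -0.5]
 turn [-0.003  0.001 -0.097] shift cm [ 19.06 -19.5    0.2 ]
```

Emit:
{"method": "step_arm", "body": {
  "increments": [
    [0,0,-0.097,0,0,0,0.2],
    [0,0,0,2.38,-2.44,0,0.2],
    [0,0,0,2.38,-2.44,0,0.2],
    [0,0,0,2.38,-2.44,0,0.2],
    [0,0,0,2.38,-2.44,0,0.2],
    [0,0,0,2.38,-2.44,0,0.2],
    [0,0,0,2.38,-2.44,0,0.2],
    [0,0,0,2.38,-2.44,0,0.2],
    [0,0,0,2.38,-2.44,0,0.2],
    [0,0,0,0,0,0,0.2]
  ]
}}

```text
t: 17.87
tcp_pos: [0.4684, 0.2311, 0.1934]
eef_rot: [-0.001, 0.864, 0.503, 0.0]
ft_force: [-1.2, 0.2, 0.1]
finger_gap: 0.0566
gripper_force: 0.0
```

Emit:
{"method": "step_arm", "body": {
  "increments": [
    [0,0,0,0,0,3,0.2],
    [0,0,0,0,0,1.5,0.2],
    [0,0,0,0,0,0,0.2],
    [0,0,0,0,0,0,0.2],
    [0,0,0,0,0,0,0.2]
  ]
}}

```text
t: 18.28
tcp_pos: [0.4722, 0.2263, 0.1497]
eef_rot: [0.0, 0.866, 0.5, 0.001]
ft_force: [-0.0, -1.0, -0.6]
finger_gap: 0.0561
gripper_force: 0.0
```

Run:
```python
from h import *
plan([.471,.227,.076],60)
b=cap('side','side7.png');X=get_obs()['tcp_pos'];u,v=map(int,proj(b,X))
s=cv2.resize(b['pixels'][v-40:v+60,u-60:u+60],(600,500),interpolation=3)
cv2.imwrite('pics/g6.png',s[...,::-1])
```

```text
t 18.28 pos [0.4722 0.2263 0.1497] head 60.0 tilt [ 0.002  0.    -1.   ] gap 0.0561 gf 0.0 F [-0.  -1.  -0.6]
 turn [ 0.001 -0.001 -0.   ] shift cm [ 0.01 -0.14  7.37]
```

View pics/g6.png

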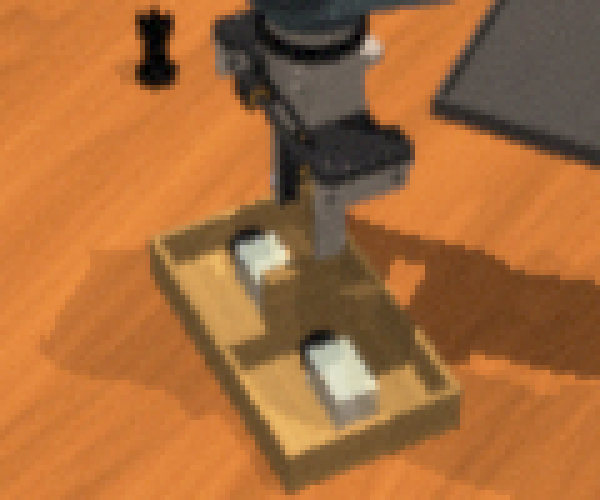

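The fingers straddle the handle, near one at (328,230) and far one at (288,180), with the handle below at (310,280). I descend with a force check.

Emit:
{"method": "step_arm", "body": {
  "increments": [
    [0,0,0,0,-0.1,2,0.2],
    [0,0,0,0,0,2,0.2],
    [0,0,0,0,0,1,0.2],
    [0,0,0,0,0,1,0.2],
    [0,0,0,0,0,0.8,0.2],
    [0,0,0,0,0,0.6,0.2],
    [0,0,0,0,0,0,0.2],
    [0,0,0,0,0,0,0.2]
  ]
}}

```text
t: 19.0
tcp_pos: [0.4713, 0.2268, 0.0748]
eef_rot: [0.0, 0.866, 0.5, 0.0]
ft_force: [0.7, -0.3, 0.1]
finger_gap: 0.0562
gripper_force: 0.0
```

Emit:
{"method": "step_arm", "body": {
  "increments": [
    [0,0,0,0,0,0,-0.2],
    [0,0,0,0,0,0,-0.3],
    [0,0,0,0,0,0,-0.4],
    [0,0,0,0,0,0,-0.5],
    [0,0,0,0,0,0,-1],
    [0,0,0,0,0,0,-1],
    [0,0,0,0,0,0,-1],
    [0,0,0,0,0,0,-1],
    [0,0,0,0,0,0,-1],
    [0,0,0,0,0,0,-1]
  ]
}}

```text
t: 19.83
tcp_pos: [0.4713, 0.2266, 0.0747]
eef_rot: [0.0, 0.866, 0.5, 0.0]
ft_force: [0.9, -2.2, -0.1]
finger_gap: 0.0136
gripper_force: 30.0
```

Emit:
{"method": "step_arm", "body": {
  "increments": [
    [0,0,0,0,0,0,-1],
    [0,0,0,0,0,0,-1],
    [0,0,0,0,0,0,-1],
    [0,0,0,0,0,0,-1]
  ]
}}

```text
t: 20.17
tcp_pos: [0.4713, 0.2266, 0.0747]
eef_rot: [0.0, 0.866, 0.5, 0.0]
ft_force: [2.2, -2.5, 0.2]
finger_gap: 0.0142
gripper_force: 30.0
```

Gripped at 14 mm. I lift gently by 10 cm.

Emit:
{"method": "step_arm", "body": {
  "increments": [
    [0,0,0,0,0,-0.3,-1],
    [0,0,0,0,0,-0.6,-1],
    [0,0,0,0,0,-0.9,-1],
    [0,0,0,0,0,-1.2,-1],
    [0,0,0,0,0,-1.2,-1],
    [0,0,0,0,0,-1.2,-1],
    [0,0,0,0,0,-1.2,-1],
    [0,0,0,0,0,-1.2,-1],
    [0,0,0,0,0,-1,-1],
    [0,0,0,0,0,-0.7,-1]
  ]
}}

```text
t: 21.0
tcp_pos: [0.4716, 0.2269, 0.1715]
eef_rot: [0.0, 0.866, 0.5, 0.001]
ft_force: [0.2, 0.7, -6.2]
finger_gap: 0.0139
gripper_force: 30.0
```

Emit:
{"method": "step_arm", "body": {
  "increments": [
    [0,0,0,0,0,-0.5,-1],
    [0,0,0,0,0,-0.3,-1],
    [0,0,0,0,0,0,-1],
    [0,0,0,0,0,0,-1],
    [0,0,0,0,0,0,-1],
    [0,0,0,0,0,0,-1],
    [0,0,0,0,0,0,-1],
    [0,0,0,0,0,0,-1]
  ]
}}

```text
t: 21.67
tcp_pos: [0.4709, 0.2266, 0.1772]
eef_rot: [-0.0, 0.866, 0.5, -0.0]
ft_force: [-0.5, 0.6, -4.5]
finger_gap: 0.014
gripper_force: 30.0
```

Run:
```python
from h import *
plan([.471,.227,.177],60)
b=cap('side','side8.png');X=get_obs()['tcp_pos'];u,v=map(int,proj(b,X))
s=cv2.resize(b['pixels'][v-40:v+80,u-72:u+72],(720,600),interpolation=3)
cv2.imwrite('pics/g7.png',s[...,::-1]);o=get_obs();print(o['ft_torque'],np.abs(o['qd']).max())
```

```text
t 21.67 pos [0.4709 0.2266 0.1772] head 60.0 tilt [-0.001 -0.    -1.   ] gap 0.014 gf 29.994629323482513 F [-0.5  0.6 -4.5]
 turn [-0.001  0.    -0.   ] shift cm [ 0.04 -0.01  0.02]
[-0.02151161 -0.00827388 -0.0094726 ] 0.0028324088600413045
```

View pics/g7.png

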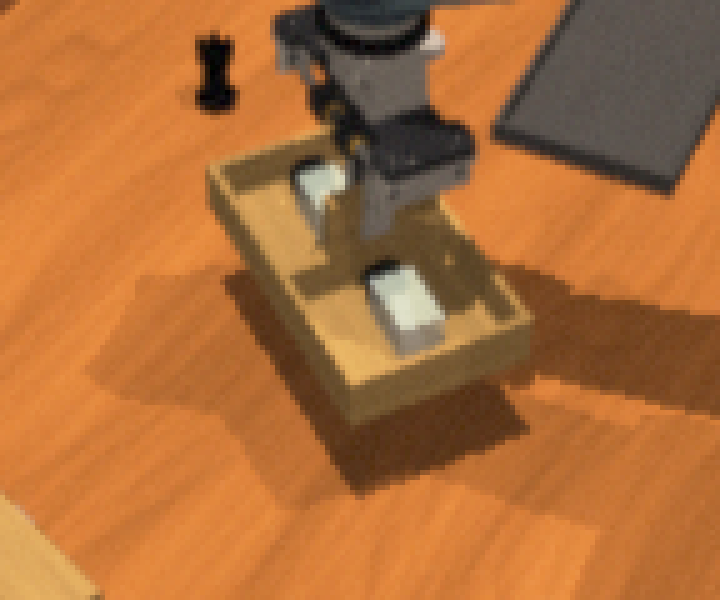

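The caddy hangs level, about 10 cm up, with both canisters in their pockets at (322,190) and (405,310). Force and pose are steady, so I hand it in.

```bash
python3 -c "
from plant import manip; print(manip.finish_job())"
```

```text
the job is handed in; nothing more can be done
None
```

I put one canister in each caddy pocket, lifted the caddy level about 10 cm clear of the ledge and handed the job in at about 22 s with it still held; the arm went nowhere near the buzzer, rook or pine box.

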